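# Ready the linisher for a new belt: seat the idler roller, hold the tensioner back

### The job

Get the bare belt linisher ready for a new belt: lift the orange idler roller out of its wooden stand, set its tapered shank into the round socket in the green base so that it sits upright and fully home, and let go of it. Then push the red tab of the sprung tensioner arm back, towards the idler roller, past its click, and finish while still holding it there with the gripper, short of its end stop, so that a colleague could slip the belt on. Leave the bronze bust, the blue tin and the hammer where they are.

Things in the scene. Friction and masses are not known exactly. Their poses are not given: they have to be found in the camera images.
- machine: Bare belt linisher lying flat, fixed: green base 220 (x) by 360 (y), 40 mm high; origin at centre of underside, x roughly away from the robot. In its axes (mm): socket at 75, 0; black drive wheel, 88 across, at 35, -115, top at height 104; tensioner pivot at -35, -70; brass click pawl in dark guide at x -35, y 106 to 174, guide 42 wide, top at height 70.
- socket (a point): Centre of the mouth of the idler socket, in the top face of the green base (40 mm above the table), z up: a round blind hole 24 mm across and 36 mm deep with a slight chamfer, ringed by a thin bright band 41 mm across.
- roller: Loose idler roller, about 160 g; origin on its axis at the underside of its flange, z up the axis. Flange 46 mm across, 0 to 5 mm; orange cylinder 36 mm across, 5 to 50 mm (grip here); below, a tapered steel shank 30 mm long, 21 mm across at the flange, 14 at the tip. Starts upright, flange on the stand. Fully home: flange on the green base, origin at the socket point.
- stand: Light wooden block 90 by 90 mm, 45 mm high, fixed, origin at the centre of its underside; a loose 30 mm hole, 38 mm deep, in the middle of its top holds the roller's shank.
- lever_arm: Sprung tensioner arm, swings level; origin on its pivot axis at the base's top face (40 mm above table), y along the arm, x the way to push it (clockwise from above), z up. Bar 20 mm wide, z 12 to 24; black pulley 34 across at y 78, to z 64; red upright tab: centre y 135, 40 long in y, 10 thick (faces x -5, +5), z 23 to 80. Steel tooth at y 165.
- tab (a point): Centre of the red tab, 55 mm above the green base (95 mm above the table), axes as the arm's. Painted on the base below its sweep, for the arm's centre line: a white line where the click is over, a band of yellow lines in which to hold it, a red line at the end stop.
- tensioner (a joint): Arm angle (rad): 0 at rest on its spring, grows as it is pushed back, end stop 0.56. The tooth rides over the pawl from about 0.18 to 0.32; beyond that the click is over; best held near 0.43. Push at the tab: about 3.5 N at rest, 7 N at 0.43, up to 9 N over the pawl. The pawl cannot hold the arm: let go, it springs back to 0.
- pawl (a joint): Travel of the sprung brass click pawl: 0 at home, about 0.005 m when the tooth is on its crest, back to 0 when the click is over.
- bust: Bystander: small bronze bust, 68 mm across, 124 mm tall, origin at the centre of its underside.
- tin: Bystander: blue tin, 68 mm across, 50 mm tall, origin at the centre of its underside.
- hammer: Bystander: hammer lying on the table, handle and head, 260 mm long, origin under its middle, handle to -x.
There are look-alikes about, which are no part of the job. There is more than one size of the roller; the job needs the largest.

How it is judged:
On the way, in this order (a step that is already met when the one before it is completed fails the run):
1. the roller sits fully home in the socket, upright and let go (horizontal distance between roller and socket below 0.004 m and z of roller in the frame of socket between -0.004 and 0.003 m and angle between roller's own z axis and vertical below 0.08 rad and contact force between each of the fingers, the arm and roller below 0.1 N), for 0.2 s.
2. the tensioner arm is pushed up onto its click: the pawl is lifted (value of joint pawl above 0.003 m and contact force between the fingers and lever_arm above 1 N).
At the end, for the whole second after the job is handed in: Fingers hold the arm still (over 2 N) past its click, at 0.335 to 0.545 rad, pawl home within 1.5 mm, arm not wedged by the roller; roller in the socket, untouched, within 4 mm of centre, flange within 3 mm of the base, upright within 0.08 rad (all of step 1 and value of joint tensioner between 0.335 and 0.545 rad and value of joint pawl below 0.0015 m and contact force between the fingers and lever_arm above 2 N and contact force between roller and lever_arm below 0.1 N and velocity of joint tensioner between -0.05 and 0.05 rad/s); the arm keeps its last pose, push and grip.
It fails at once if the bronze bust is knocked or moved by more than 30 mm (distance of bust from where it was at the start of the episode above 0.03 m).
It fails at once if the blue tin is knocked or moved by more than 30 mm (distance of tin from where it was at the start of the episode above 0.03 m).
It fails at once if the hammer is knocked or moved by more than 30 mm (distance of hammer from where it was at the start of the episode above 0.03 m).
It also fails if it takes over 58 s, if anything falls off the work surface, if the arm or the gripper's body presses on something with over 40 N, if the wrist force passes 120 N, or if a joint passes its speed limit or range.

### The arm

A 6-joint arm with a two-finger parallel gripper is mounted at the origin on the work surface. World frame = base frame: x ahead of the robot, y to its left, z up, the work surface at z = 0. Lengths are in m, angles in rad, forces in N, time in s.
With the tool pointing down it reaches from about 0.35 to 0.975 m from the base axis. Payload 4.9 kg.
Tool frame: the origin (TCP) lies at the very end of the fingers, on their centre line; the grasp point (between the pads) lies 19 mm behind it; z points along the fingers, y is the line along which they close (so a half turn about z gives the same grasp; the last joint's range is limited). The gripper opens to 85 mm and grips with 20 to 120 N. Pads are 22 mm wide; open, the fingers measure 114 mm over their backs; the gripper's body (76 mm by 85 mm) begins 54 mm behind the grasp point. The pads swing forward as they close: fully open they stand 13 mm farther back than shut.
Start: joints at [-1.39, 0.053, 1.613, -0, 1.476, -0.119], TCP at [0.185, -0.597, 0.231] pointing down, gripper open.
Joint ranges: [-3.01, 3.01], [-1.01, 2.22], [0.06, 2.58], [-1.02, 4.17], [0.09, 2.62], [-3.14, 3.14]. Speed limits (rad/s): [2.57, 2.57, 3.14, 3.14, 3.14, 3.14].

### API

Orientations are given as a rotation vector (axis times angle).
In Python, from station import * gives the robot as it stands.
- The arm moves only by the shell command python3 -m crank 'ROWS' [OPENING] [FORCE]. ROWS is JSON, a list of rows, each an object with "offset": the shift along the tool's x, y, z in m, a list of three; "twist": the turn, a rotation vector about the tool's x, y, z in degrees, a list of three. In form: [{"offset": [x, y, z], "twist": [rx, ry, rz]}, ...]. A call has 1 to 20 rows; each row is the pose to reach, as a shift and turn from the pose commanded when the call began, along the tool's axes at that moment; what a row does not reach only later rows make up. A row lasts 1/8 s, in which the tool goes at most 62.5 mm and 10.7 degrees, less where a joint would pass 70% of its speed; a pose out of reach is approached as far as the arm can. A call with a gripper value outside its range is refused whole. OPENING is the opening, from 0 (shut) to 1 (fully open), set as the call begins (- or left out, the last holds). The fingers move at their own pace and stop on an object; FORCE is the grip in N (left out, the last holds). Time passes only in rows, so rows that repeat a pose let the fingers close. It gives the time, the measured TCP pose, the force, the opening and the grip force at its end, in the units of the state.
- get_obs(): the state, without advancing time (a new reading comes with each control period).
- get_image(name): name is "scene" or "top" or "wrist"; returns the picture (400x640x3 uint8, red, green, blue); there is no depth.
- get_calibration(name): a dict with "intrinsics" (3x3 intrinsics, pixels), "world_from_camera" (4x4, takes a point from camera to world coordinates); the wrist camera has in their place "tool_from_camera" (4x4, takes a point from camera to tool coordinates, whose origin is the TCP and whose axes are the flange's). Camera axes: x right, y up, looking along -z (the intrinsics and any distortion apply to the point x, -y, -z); pixel columns grow to the right and rows downward; lengths in m; the calibration is good to about 2 mm. A picture is of the moment at which its call begins: read the wrist's pose just before it. get_calibration takes no time and is no camera call.
- finish_job(): hands the job in; it is judged then, once.
Trained networks look in the newest picture that a camera, given by its name, has taken for a name from the list of things; names that differ only in an ending like _2 or _b are one class to them, and where a whole thing is asked for, a point or a joint stands for the part that bears it (a point fixed in the world has none). Each returns a list of dicts, best first, with "confidence" (0 to 1); they miss things now and then, are a little off and sometimes report something else, mostly with a low value. They report only what shows in the picture. A call takes as long as a camera call. They do not tell look-alikes from the thing itself.
- cut_out(query, camera): "region" (400x640 bool, what is visible of it) and "rect" ([centre column, centre row, width, height] in pixels, round what is visible of it).
The state is a dict: "t": time; "q": joint angles; "dq": joint speeds; "effort": joint torques, N m; "tool_pos": TCP position; "tool_rot": TCP orientation; "contact_force": force on the tool from outside, world axes, zero at the start; "wrist_torque": the same for the moment, N m; "opening": finger opening in m; "grip_force": force on a finger pad.
Only numpy, scipy, OpenCV 4.12 (cv2) and the standard library are available. Lean on these libraries where they do the work, as an engineer would, in place of code of your own. Each camera call takes 0.05 s, during which the arm holds its last target. There are 200 camera calls.

## Working session

There is one attempt and no reset: what is moved stays moved. The work goes in short steps, Python scripts to look and compute and a shell command to move; the robot and the scene stay as the last step left them, time stands still between calls to the robot, and variables do not carry over. Pictures are saved under pics/ and viewed, at most 10 in all, crops included, and the job is handed in when it is done.

```bash
ls; mkdir -p pics
python3 - <<'E'
from station import *
import cv2
for n in("top","scene"):
    im=get_image(n); cv2.imwrite(f"pics/{n}0.png",cv2.cvtColor(im,cv2.COLOR_RGB2BGR))
    c=get_calibration(n); print(n,c)
o=get_obs(); print(o)
print(get_calibration("wrist"))
E
```

```text
pics
top {'intrinsics': array([[390.95162044,   0.        , 317.6397572 ],
       [  0.        , 390.95162044, 198.51525956],
       [  0.        ,   0.        ,   1.        ]]), 'world_from_camera': array([[-0.02274612,  0.98726347, -0.15745936,  0.31874596],
       [-0.99972132, -0.02345674, -0.00265592,  0.02113431],
       [-0.00631558,  0.15735506,  0.9875219 ,  1.41359831],
       [ 0.        ,  0.        ,  0.        ,  1.        ]])}
scene {'intrinsics': array([[390.73947696,   0.        , 320.53555162],
       [  0.        , 390.73947696, 196.62428262],
       [  0.        ,   0.        ,   1.        ]]), 'world_from_camera': array([[ 0.79628221, -0.46406001,  0.38805018,  0.98600581],
       [ 0.60491065,  0.60637505, -0.51613216, -0.59445795],
       [ 0.00421234,  0.64572255,  0.76356051,  1.0039664 ],
       [ 0.        ,  0.        ,  0.        ,  1.        ]])}
{'t': 0.1, 'q': array([-1.38996342e+00,  5.33011253e-02,  1.61413418e+00, -2.12804860e-06,
        1.47600194e+00, -1.18982808e-01]), 'dq': array([ 0.00209099, -0.00123363, -0.00213101,  0.00021318, -0.00021949,
[... 294 characters left out ...]
rce': array([-0.35928756,  0.24886322,  0.48408314]), 'wrist_torque': array([-0.07405341, -0.01335062,  0.02884687]), 'grip_force': 0.0, 'opening': 0.08522855883501972}
{'intrinsics': array([[329.14335897,   0.        , 321.0318485 ],
       [  0.        , 329.14335897, 196.26961206],
       [  0.        ,   0.        ,   1.        ]]), 'tool_from_camera': array([[-2.04903746e-04,  9.53895206e-01,  3.00139792e-01,
         7.60580759e-02],
       [ 9.99999600e-01, -6.57112083e-05,  8.91535471e-04,
        -1.85039176e-05],
       [ 8.70153960e-04,  3.00139855e-01, -9.53894811e-01,
        -1.43218887e-01],
       [ 0.00000000e+00,  0.00000000e+00,  0.00000000e+00,
         1.00000000e+00]])}
```

View pics/top0.png

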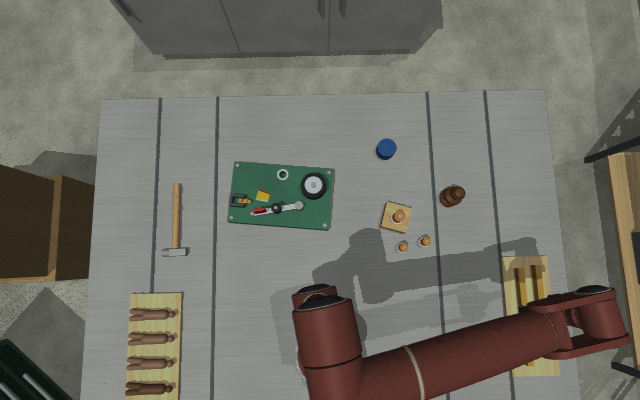

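View pics/scene0.png

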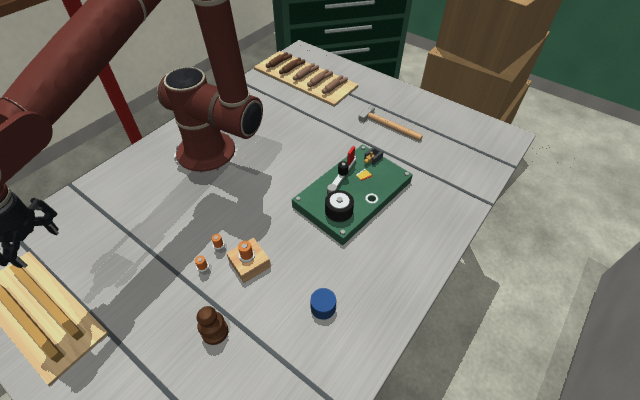

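Top view: candidates for the roller are the one in the stand at (398,215) and two loose ones at (403,246) and (425,240). The loose ones look smaller and aren't in a stand, so I choose (398,215). The socket ring is at (283,174), the wheel at (314,185), the red tab at about (260,211), the tin at (386,148) and the bust at (453,195).

```bash
cat > h.py <<'E'
from station import *
import numpy as np, cv2
from scipy.spatial.transform import Rotation as R
def cam(name,obs=None):
    c=get_calibration(name); K=c["intrinsics"]
    if name=="wrist":
        o=obs or get_obs(); T=np.eye(4); T[:3,:3]=R.from_rotvec(o["tool_rot"]).as_matrix(); T[:3,3]=o["tool_pos"]
        return K,T@c["tool_from_camera"]
    return K,c["world_from_camera"]
def at(KT,px,z):
    K,T=KT; d=T[:3,:3]@np.array([(px[0]-K[0,2])/K[0,0],-(px[1]-K[1,2])/K[1,1],-1]); o=T[:3,3]
    return o+d*(z-o[2])/d[2]
def proj(KT,p):
    K,T=KT; c=T[:3,:3].T@(np.asarray(p)-T[:3,3]); return np.array([K[0,2]+K[0,0]*c[0]/-c[2],K[1,2]-K[1,1]*c[1]/-c[2]])
E
python3 - <<'E'
from h import *
im=get_image("top"); KT=cam("top")
for q in("roller","machine","tab","stand","lever_arm","bust","tin","hammer"):
    for d in cut_out(q,"top")[:4]:
        ys,xs=np.nonzero(d["region"]); print(q,round(d["confidence"],2),np.round(d["rect"],1),round(xs.mean(),1),round(ys.mean(),1))
        if q=="machine" and d["confidence"]>.5:
            cn=cv2.findContours(d["region"].astype(np.uint8),0,2)[0]; r=cv2.minAreaRect(max(cn,key=cv2.contourArea)); b=cv2.boxPoints(r); print(b,[at(KT,p,.04).round(3) for p in b])
print("stand",at(KT,(396,217),.045),"roller top",at(KT,(398,215),.095),"socket",at(KT,(283,174),.04),"wheel",at(KT,(314,185),.104))
print("tin",at(KT,(386,148),.05),"bust",at(KT,(453,195),.06))
a=cv2.resize(im[185:260,370:470],None,fx=4,fy=4,interpolation=2);b=cv2.resize(im[155:235,225:340],None,fx=5,fy=5,interpolation=2)
can=np.zeros((600,780,3),np.uint8); 
can[:400,:575]=b; can=cv2.cvtColor(can,4); cv2.imwrite("pics/mach.png",can[:400,:575]); cv2.imwrite("pics/roll.png",cv2.cvtColor(a,4))
E
```

```text
roller 0.5 [396.9 217.1  15.1  11. ] 396.9 217.3
machine 0.83 [281.5 195.1 109.6  71.7] 280.0 195.3
[[226.07646 223.00589]
 [230.94115 159.76471]
 [333.7176  167.6706 ]
 [328.8529  230.91177]] [array([0.458, 0.35 , 0.04 ]), array([0.687, 0.335, 0.04 ]), array([ 0.649, -0.036,  0.04 ]), array([ 0.422, -0.012,  0.04 ])]
tab 0.6 [275.7 209.   50.   17. ] 277.7 208.4
stand 0.84 [396.3 218.6  29.6  28.1] 394.3 217.6
lever_arm 0.95 [277.9 210.2  57.9   9.4] 276.3 208.5
bust 0.78 [449.9 196.4  24.7  21.8] 451.8 195.8
tin 0.86 [385.4 151.9  20.2  21.8] 385.6 148.9
hammer 0.96 [172.  220.4  26.   70.8] 174.9 226.5
stand [ 0.46467037 -0.24896989  0.045     ] roller top [ 0.46598427 -0.24623741  0.095     ] socket [0.62996532 0.1473244  0.04      ] wheel [0.57452628 0.03600686 0.104     ]
tin [ 0.71453035 -0.22556571  0.05      ] bust [ 0.53577906 -0.44959606  0.06      ]
```

View pics/roll.png

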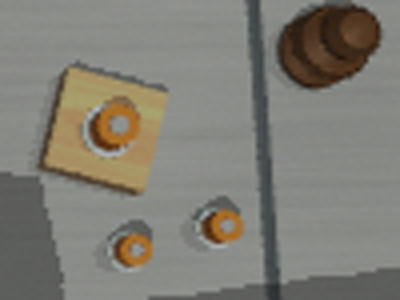

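View pics/mach.png

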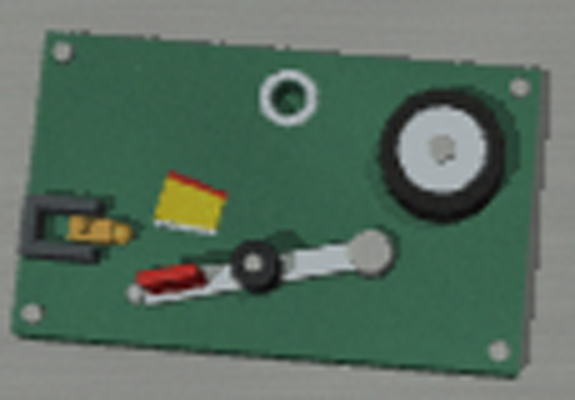

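The close crop confirms it: the roller in the stand is clearly larger than the two loose ones, so I take that one. On the machine crop I can see the socket, wheel, pivot, tab, and the white, yellow and red marks.

```bash
python3 -m crank '[{"offset":[0.06,-0.04,0],"twist":[0,0,0]},{"offset":[0.12,-0.08,0.005],"twist":[0,0,0]},{"offset":[0.17,-0.115,0.01],"twist":[0,0,0]},{"offset":[0.22,-0.15,0.015],"twist":[0,0,0]},{"offset":[0.27,-0.185,0.02],"twist":[0,0,0]},{"offset":[0.32,-0.22,0.025],"twist":[0,0,0]},{"offset":[0.37,-0.252,0.03],"twist":[0,0,0]},{"offset":[0.37,-0.252,0.03],"twist":[0,0,0]},{"offset":[0.37,-0.252,0.03],"twist":[0,0,0]},{"offset":[0.37,-0.252,0.03],"twist":[0,0,0]}]' 1
python3 - <<'E'
from h import *
o=get_obs(); im=get_image("wrist"); KT=cam("wrist",o)
cv2.imwrite("pics/w1.png",cv2.cvtColor(im,4))
print(o["tool_pos"],o["tool_rot"],o["opening"])
for d in cut_out("roller","wrist")[:3]: print(d["confidence"],d["rect"],at(KT,d["rect"][:2],.07))
hsv=cv2.cvtColor(im,cv2.COLOR_RGB2HSV); m=cv2.inRange(hsv,(5,170,120),(18,255,255))
n,l,s,c=cv2.connectedComponentsWithStats(m)
for i in range(1,n):
    if s[i,4]>200: print(s[i],c[i],at(KT,c[i],.095))
E
```

```text
t: 1.8
tool_pos: [0.4631, -0.2483, 0.2015]
tool_rot: [3.106, 0.467, -0.0]
contact_force: [0.6, -0.5, -0.5]
opening: 0.0851
grip_force: 0.0
[ 0.46306201 -0.24829429  0.20151954] [ 3.10615712e+00  4.66507849e-01 -2.17622602e-04] 0.08506815201902121
0.92 [325.9, 185.9, 51.9, 61.5] [ 0.46328839 -0.25243327  0.07      ]
0.84 [386.4, 278.3, 35.5, 46.2] [ 0.3932089  -0.33447001  0.07      ]
0.75 [310.4, 272.6, 31.8, 44.9] [ 0.37788164 -0.26374879  0.07      ]
[ 303  173   44   42 1088] [324.35477941 193.15716912] [ 0.46382047 -0.25062196  0.095     ]
[296 273  26  24 334] [308.59580838 283.67365269] [ 0.38136599 -0.26189341  0.095     ]
[376 278  27  24 336] [389.06845238 288.14880952] [ 0.397696   -0.33023498  0.095     ]
```

View pics/w1.png

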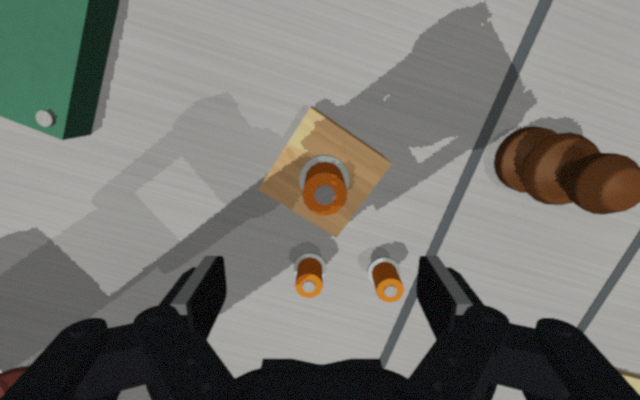

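Wrist view: the large roller's top is at about (325,195), nearly under the TCP, and the two small ones are at (309,285) and (389,288). Going down to grip it.

```bash
python3 -m crank '[{"offset":[-0.002,0.003,0.05],"twist":[0,0,0]},{"offset":[-0.002,0.003,0.10],"twist":[0,0,0]},{"offset":[-0.002,0.003,0.13],"twist":[0,0,0]},{"offset":[-0.002,0.003,0.141],"twist":[0,0,0]},{"offset":[-0.002,0.003,0.141],"twist":[0,0,0]}]'
python3 -m crank '[{"offset":[0,0,0],"twist":[0,0,0]},{"offset":[0,0,0],"twist":[0,0,0]},{"offset":[0,0,0],"twist":[0,0,0]},{"offset":[0,0,0],"twist":[0,0,0]},{"offset":[0,0,0],"twist":[0,0,0]},{"offset":[0,0,0],"twist":[0,0,0]}]' 0.2 40
```

```text
t: 2.52
tool_pos: [0.4623, -0.2511, 0.0604]
tool_rot: [-3.106, -0.467, 0.001]
contact_force: [-0.7, 0.5, 0.1]
opening: 0.0854
grip_force: 0.0
t: 3.28
tool_pos: [0.4635, -0.2511, 0.0617]
tool_rot: [3.105, 0.469, 0.002]
contact_force: [-0.2, 0.4, 5.5]
opening: 0.0346
grip_force: 40.2
```

```bash
python3 -m crank '[{"offset":[0,0,-0.02],"twist":[0,0,0]},{"offset":[0,0,-0.06],"twist":[0,0,0]},{"offset":[0,0,-0.11],"twist":[0,0,0]},{"offset":[0.01,-0.02,-0.135],"twist":[0,0,0]},{"offset":[0.04,-0.07,-0.135],"twist":[0,0,0]},{"offset":[0.07,-0.12,-0.135],"twist":[0,0,0]},{"offset":[0.10,-0.17,-0.135],"twist":[0,0,0]},{"offset":[0.13,-0.22,-0.135],"twist":[0,0,0]},{"offset":[0.16,-0.27,-0.135],"twist":[0,0,0]},{"offset":[0.19,-0.31,-0.135],"twist":[0,0,0]},{"offset":[0.207,-0.331,-0.135],"twist":[0,0,0]},{"offset":[0.207,-0.331,-0.135],"twist":[0,0,0]},{"offset":[0.207,-0.331,-0.135],"twist":[0,0,0]},{"offset":[0.207,-0.331,-0.135],"twist":[0,0,0]}]'
cat > w.py <<'E'
from h import *
import sys
o=get_obs(); im=get_image("wrist"); KT=cam("wrist",o)
cv2.imwrite(f"pics/{sys.argv[1]}.png",cv2.cvtColor(im,4))
print(o["t"],o["tool_pos"],o["tool_rot"],o["opening"],o["grip_force"],o["contact_force"])
E
python3 w.py w2
```

```text
t: 5.03
tool_pos: [0.5623, 0.1259, 0.1949]
tool_rot: [3.107, 0.467, -0.001]
contact_force: [-1.1, -0.1, -1.2]
opening: 0.0348
grip_force: 40.5
5.025 [0.56226806 0.12586659 0.19493072] [ 3.10652614e+00  4.67095651e-01 -1.13813417e-03] 0.03478774476731641 40.532360672950745 [-1.10298229 -0.06269093 -1.22440207]
```

View pics/w2.png

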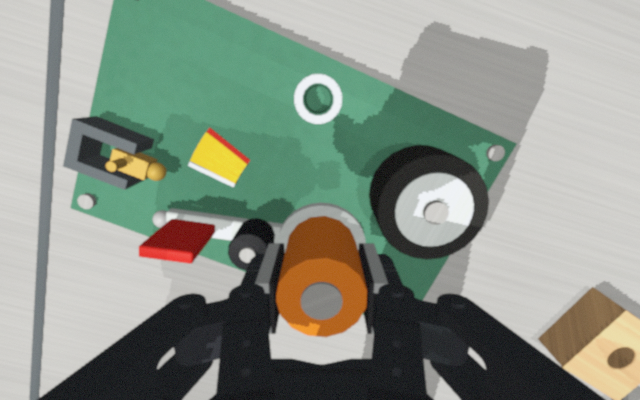

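Wrist view: the roller is held upright, hub at (321,302). The socket ring is at (319,98), the wheel hub at (436,211), and the red tab's top at about (177,238).

```bash
cat > s.py <<'E'
from h import *
import sys
o=get_obs(); im=get_image("wrist"); KT=cam("wrist",o)
hsv=cv2.cvtColor(im,cv2.COLOR_RGB2HSV)
m=cv2.inRange(hsv,(0,0,200),(180,40,255))
n,l,s,c=cv2.connectedComponentsWithStats(m)
x,y=proj(KT,[.631,.148,.04]); 
cs,h=cv2.findContours(m,cv2.RETR_EXTERNAL,2)
for k in cs:
    if cv2.contourArea(k)>200:
        e=cv2.fitEllipse(k); 
        if abs(e[0][0]-x)<30 and abs(e[0][1]-y)<30: print("ring",e); S=at(KT,e[0],.04); print("socket",S, "dia",np.linalg.norm(at(KT,(e[0][0]-e[1][0]/2,e[0][1]),.04)-at(KT,(e[0][0]+e[1][0]/2,e[0][1]),.04)))
z=o["tool_pos"][2]
g=cv2.inRange(hsv[250:345,290:360],(0,0,80),(180,60,190)); n,l,s,c=cv2.connectedComponentsWithStats(g)
i=max(range(1,n),key=lambda i:s[i,4]); hub=c[i]+[290,250]; Rr=at(KT,hub,z+.0333)
print("hub",hub,s[i],"roller",Rr,o["tool_pos"])
M=R.from_rotvec(o["tool_rot"]).as_matrix(); print("delta tool(roller->socket)",M.T@(S-Rr),"tcp->socket",M.T@(S-o["tool_pos"]))
W=at(KT,(436,211),.104); print("wheel",W); v=S-W; print("yaw deg",np.degrees(np.arctan2(v[1],v[0])-np.arctan2(115,40)),np.linalg.norm(v[:2]))
E
python3 s.py
```

```text
ring ((317.64263916015625, 98.72037506103516), (47.423606872558594, 49.26656723022461), 178.83822631835938)
socket [0.62930294 0.14988613 0.04      ] dia 0.041217406720568124
hub [321.12211785 300.44662681] [  11   33   41   36 1171] roller [0.56141249 0.12572513 0.2284292 ] [0.56237595 0.12592432 0.1951292 ]
delta tool(roller->socket) [ 0.07206332 -0.00312994  0.18840252] tcp->socket [ 0.07107156 -0.00322268  0.15510289]
wheel [0.57891277 0.04022326 0.104     ]
yaw deg -5.499808018767416 0.12068601251029083
```

```bash
python3 -m crank '[{"offset":[0.03,-0.0015,0.01],"twist":[0,0,0]},{"offset":[0.06,-0.003,0.03],"twist":[0,0,0]},{"offset":[0.0715,-0.0032,0.06],"twist":[0,0,0]},{"offset":[0.0715,-0.0032,0.09],"twist":[0,0,0]},{"offset":[0.0715,-0.0032,0.10],"twist":[0,0,0]},{"offset":[0.0715,-0.0032,0.10],"twist":[0,0,0]},{"offset":[0.0715,-0.0032,0.10],"twist":[0,0,0]}]'
python3 w.py w3
```

```text
t: 6.0
tool_pos: [0.6311, 0.1509, 0.0973]
tool_rot: [3.106, 0.469, 0.005]
contact_force: [0.7, -0.0, -2.3]
opening: 0.0348
grip_force: 40.5
6.0 [0.63107825 0.15093918 0.09727982] [3.10634537 0.46867262 0.0047265 ] 0.0348338867962776 40.47552287578583 [ 0.73750212 -0.04699246 -2.26765521]
```

View pics/w3.png

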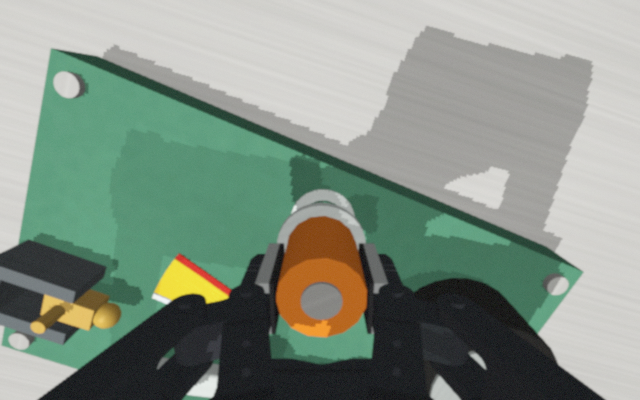

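The ring shows concentrically behind the flange, at column 323 with its far edge at row 190. Lowering into the socket.

```bash
python3 -m crank '[{"offset":[-0.001,0,0.01],"twist":[0,0,0]},{"offset":[-0.001,0,0.02],"twist":[0,0,0]},{"offset":[-0.001,0,0.028],"twist":[0,0,0]},{"offset":[-0.001,0,0.034],"twist":[0,0,0]},{"offset":[-0.001,0,0.034],"twist":[0,0,0]},{"offset":[-0.001,0,0.034],"twist":[0,0,0]}]'
```

```text
t: 6.8
tool_pos: [0.6293, 0.1507, 0.0616]
tool_rot: [3.106, 0.469, 0.001]
contact_force: [-0.3, -0.1, -1.9]
opening: 0.035
grip_force: 40.5
```

```bash
python3 -m crank '[{"offset":[0,0,0.003],"twist":[0,0,0]},{"offset":[0,0,0.006],"twist":[0,0,0]},{"offset":[0,0,0.006],"twist":[0,0,0]}]'
```

```text
t: 7.18
tool_pos: [0.6294, 0.1508, 0.0567]
tool_rot: [3.106, 0.469, 0.001]
contact_force: [-3.4, -0.6, 5.0]
opening: 0.0348
grip_force: 40.9
```

```bash
python3 -m crank '[{"offset":[0,0,0],"twist":[0,0,0]},{"offset":[0,0,0],"twist":[0,0,0]},{"offset":[0,0,0],"twist":[0,0,0]},{"offset":[0,0,0],"twist":[0,0,0]},{"offset":[0,0,-0.03],"twist":[0,0,0]},{"offset":[0,0,-0.08],"twist":[0,0,0]},{"offset":[0,0,-0.13],"twist":[0,0,0]},{"offset":[0,0,-0.15],"twist":[0,0,0]},{"offset":[-0.04,0,-0.15],"twist":[0,0,0]},{"offset":[-0.08,0,-0.15],"twist":[0,0,0]},{"offset":[-0.11,0,-0.15],"twist":[0,0,0]},{"offset":[-0.11,0,-0.15],"twist":[0,0,0]},{"offset":[-0.11,0,-0.15],"twist":[0,0,0]}]' 0.9
python3 w.py w4
```

```text
t: 8.8
tool_pos: [0.5241, 0.1183, 0.2047]
tool_rot: [-3.106, -0.469, 0.001]
contact_force: [0.4, -0.3, -0.4]
opening: 0.0767
grip_force: 0.0
8.8 [0.52406509 0.1182737  0.20468117] [-3.10624416e+00 -4.69068411e-01  9.30143308e-04] 0.07670900270751813 0.0 [ 0.41134356 -0.34076491 -0.35383454]
```

View pics/w4.png

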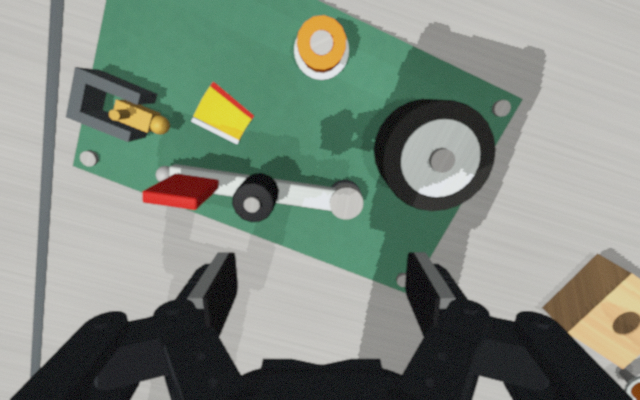

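Wrist view: the roller sits upright on the ring, hub at (321,42). Pulley hub is at (251,205), pivot hub (346,201), tooth (163,174). Working out the arm's geometry.

```bash
cat > l.py <<'E'
from h import *
o=get_obs(); KT=cam("wrist",o)
print("roller@.09",at(KT,(321,42),.09))
S=np.array([.6293,.1499]); yaw=np.radians(-5.5)
rot=lambda a:np.array([[np.cos(a),-np.sin(a)],[np.sin(a),np.cos(a)]])
P=S+rot(yaw)@np.array([-.110,-.070]); print("pivot",P,"seen",at(KT,(346,201),.066))
pul=at(KT,(251,205),.104)[:2]; too=at(KT,(163,174),.06)[:2]
print("pulley r",np.linalg.norm(pul-P),"tooth r",np.linalg.norm(too-P))
hd=lambda v:np.degrees(np.arctan2(-v[0],v[1]))   # yaw of arm frame
print("arm yaw",hd(pul-P),hd(too-P))
m=cv2.inRange(cv2.cvtColor(get_image("wrist"),cv2.COLOR_RGB2HSV),(0,150,150),(4,255,255)); n,l,s,c=cv2.connectedComponentsWithStats(m)
i=max(range(1,n),key=lambda i:s[i,4]*(c[i][0]<230)*(c[i][1]>150)); print("red",s[i],c[i])
a0=np.radians((hd(pul-P)+hd(too-P))/2)
M=R.from_rotvec(o["tool_rot"]).as_matrix()
for th in(0,.1,.2,.25,.3,.37,.43):
    a=a0-th; t=P+rot(a)@np.array([0,.135]); print(th,"yaw",round(np.degrees(a),1),"tab",t.round(4),"px top",proj(KT,[*t,.12]).round(),"tool delta",(M.T@(np.array([*t,.076])-o["tool_pos"])).round(4))
print("tool x yaw",np.degrees(np.arctan2(M[1,0],M[0,0])),"q",o["q"])
E
python3 l.py
```

```text
roller@.09 [0.63002803 0.15129024 0.09      ]
pivot [0.51309722 0.0907653 ] seen [0.51449059 0.09201047 0.066     ]
pulley r 0.07895646823054947 tooth r 0.16728895402292934
arm yaw 9.200773682845494 8.497084202233891
red [143 191  54  19 608] [169.56743421 199.85197368]
0 yaw 8.8 tab [0.4923 0.2242] px top [170. 201.] tool delta [ 0.0007 -0.1105  0.1289]
0.1 yaw 3.1 tab [0.5058 0.2256] px top [171. 183.] tool delta [ 0.0139 -0.1079  0.1289]
0.2 yaw -2.6 tab [0.5192 0.2256] px top [174. 166.] tool delta [ 0.0268 -0.104   0.1289]
0.25 yaw -5.5 tab [0.526  0.2251] px top [176. 157.] tool delta [ 0.0331 -0.1016  0.1289]
0.3 yaw -8.3 tab [0.5327 0.2243] px top [179. 148.] tool delta [ 0.0393 -0.0988  0.1289]
0.37 yaw -12.4 tab [0.542  0.2226] px top [184. 136.] tool delta [ 0.0477 -0.0944  0.1289]
0.43 yaw -15.8 tab [0.5498 0.2207] px top [189. 126.] tool delta [ 0.0546 -0.0902  0.1289]
tool x yaw 17.180234034324574 q [ 8.34710895e-02 -1.39396013e-01  1.84344347e+00  4.10631216e-05
  1.43792878e+00  1.35441034e+00]
```

```bash
python3 -m crank '[{"offset":[0,-0.02,0],"twist":[0,0,-10]},{"offset":[0,-0.04,0],"twist":[0,0,-20]},{"offset":[0,-0.06,0],"twist":[0,0,-30]},{"offset":[0,-0.08,0],"twist":[0,0,-40]},{"offset":[0,-0.10,0],"twist":[0,0,-50]},{"offset":[0,-0.11,0],"twist":[0,0,-60]},{"offset":[0.001,-0.1105,0],"twist":[0,0,-70]},{"offset":[0.001,-0.1105,0.02],"twist":[0,0,-80]},{"offset":[0.001,-0.1105,0.03],"twist":[0,0,-81.6]},{"offset":[0.001,-0.1105,0.03],"twist":[0,0,-81.6]},{"offset":[0.001,-0.1105,0.03],"twist":[0,0,-81.6]}]' 0.75
python3 w.py w5
python3 - <<'E'
from h import *
o=get_obs();M=R.from_rotvec(o["tool_rot"]).as_matrix(); print(M.round(3))
KT=cam("wrist",o); print(proj(KT,[.4923,.2242,.12]))
E
```

```text
t: 10.28
tool_pos: [0.4927, 0.2242, 0.1758]
tool_rot: [2.046, 2.383, 0.001]
contact_force: [-0.9, -0.1, 0.5]
opening: 0.0644
grip_force: 0.0
10.275 [0.49273923 0.22421946 0.17582366] [2.04631551e+00 2.38324580e+00 9.54718910e-04] 0.0644461458407004 0.0 [-0.85896998 -0.10848778  0.52122205]
[[-0.151  0.988  0.001]
 [ 0.988  0.151  0.   ]
 [ 0.     0.001 -1.   ]]
[321.2293873  217.03414116]
```

View pics/w5.png

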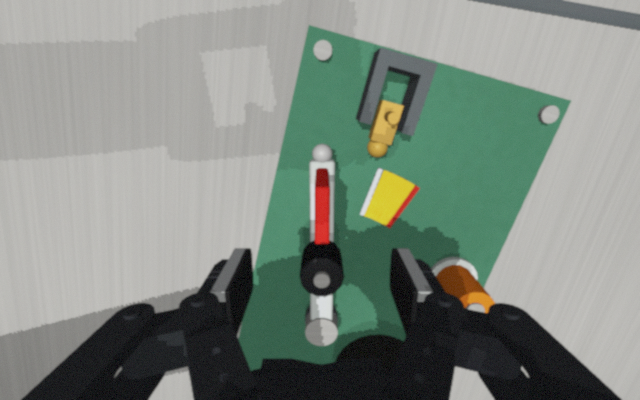

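The tab is centred and in line between the fingers, with its top at (322,217) as predicted. Descending and gripping it.

```bash
python3 -m crank '[{"offset":[0,0,0.04],"twist":[0,0,0]},{"offset":[0,0,0.075],"twist":[0,0,0]},{"offset":[0,0,0.093],"twist":[0,0,0]},{"offset":[0,0,0.096],"twist":[0,0,0]},{"offset":[0,0,0.096],"twist":[0,0,0]}]'
python3 -m crank '[{"offset":[0,0,0],"twist":[0,0,0]},{"offset":[0,0,0],"twist":[0,0,0]},{"offset":[0,0,0],"twist":[0,0,0]},{"offset":[0,0,0],"twist":[0,0,0]},{"offset":[0,0,0],"twist":[0,0,0]},{"offset":[0,0,0],"twist":[0,0,0]},{"offset":[0,0,0],"twist":[0,0,0]}]' 0 25
python3 - <<'E'
import numpy as np
# arc in tool axes (x = arm y, y = arm x), clockwise swing = +tool z
for th in(.06,.12,.18,.24,.3,.36,.42,.44): print(round(135*(np.cos(th)-1),1),round(135*np.sin(th),1),round(np.degrees(th),1))
E
```

```text
t: 10.95
tool_pos: [0.4933, 0.2244, 0.0807]
tool_rot: [2.044, 2.384, 0.003]
contact_force: [-0.1, -0.2, -0.1]
opening: 0.0637
grip_force: 0.0
t: 11.82
tool_pos: [0.493, 0.2243, 0.0799]
tool_rot: [2.044, 2.384, 0.002]
contact_force: [4.1, 0.9, 2.0]
opening: 0.0098
grip_force: 28.9
-0.2 8.1 3.4
-1.0 16.2 6.9
-2.2 24.2 10.3
-3.9 32.1 13.8
-6.0 39.9 17.2
-8.7 47.6 20.6
-11.7 55.0 24.1
-12.9 57.5 25.2
```

```bash
python3 -m crank '[{"offset":[-0.0002,0.0081,0],"twist":[0,0,3.4]},{"offset":[-0.001,0.0162,0],"twist":[0,0,6.9]},{"offset":[-0.0022,0.0242,0],"twist":[0,0,10.3]},{"offset":[-0.003,0.028,0],"twist":[0,0,12]},{"offset":[-0.0039,0.0321,0],"twist":[0,0,13.8]},{"offset":[-0.0039,0.0321,0],"twist":[0,0,13.8]},{"offset":[-0.0039,0.0321,0],"twist":[0,0,13.8]}]'
python3 -m crank '[{"offset":[0,0,0],"twist":[0,0,0]},{"offset":[0,0,0],"twist":[0,0,0]}]'
```

```text
t: 12.7
tool_pos: [0.524, 0.2253, 0.0799]
tool_rot: [-2.314, -2.123, 0.002]
contact_force: [-2.5, 0.5, 7.6]
opening: 0.0099
grip_force: 29.5
t: 12.95
tool_pos: [0.524, 0.2253, 0.0799]
tool_rot: [-2.314, -2.123, 0.002]
contact_force: [-3.0, 0.4, 6.8]
opening: 0.0099
grip_force: 29.5
```

```bash
python3 -m crank '[{"offset":[-0.0002,0.0067,0],"twist":[0,0,2.9]},{"offset":[-0.0007,0.0135,0],"twist":[0,0,5.7]},{"offset":[-0.0015,0.02,0],"twist":[0,0,8.6]},{"offset":[-0.0025,0.026,0],"twist":[0,0,11.2]},{"offset":[-0.0025,0.026,0],"twist":[0,0,11.2]},{"offset":[-0.0025,0.026,0],"twist":[0,0,11.2]},{"offset":[-0.0025,0.026,0],"twist":[0,0,11.2]},{"offset":[-0.0025,0.026,0],"twist":[0,0,11.2]}]'
python3 - <<'E'
from h import *
o=get_obs(); P=np.array([.5131,.0908]); v=o["tool_pos"][:2]-P
print("arm angle est",np.radians(8.8)-np.arctan2(-v[0],v[1]),"r",np.linalg.norm(v),o["contact_force"],abs(o["dq"]).max())
a=get_image("wrist")[:400]; b=get_image("top")[155:235,225:345]
c=np.zeros((400,780,3),np.uint8); c[:250,:400]=cv2.resize(a,(400,250)); c[:250,400:775]=cv2.resize(b,(375,250),interpolation=2)
cv2.imwrite("pics/w6.png",cv2.cvtColor(c[:250],4))
E
```

```text
t: 13.95
tool_pos: [0.5494, 0.2208, 0.0799]
tool_rot: [-2.51, -1.888, 0.003]
contact_force: [-3.7, 1.3, 7.5]
opening: 0.0097
grip_force: 30.1
arm angle est 0.4257876927464539 r 0.1349365577008593 [-3.65892768  1.29398446  7.54598591] 0.00047618322429560653
```

View pics/w6.png

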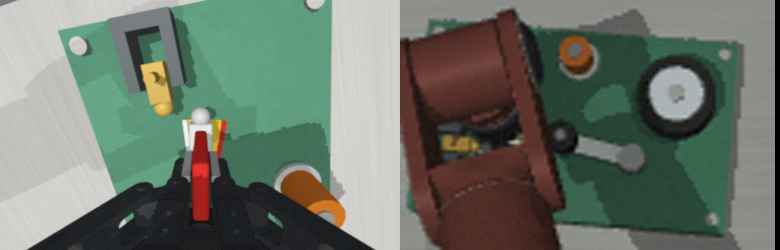

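The arm is held in the middle of the yellow band, past the pawl at about 0.426 rad. The roller is upright in its socket and clear of the gripper. Handing in.

```bash
python3 -c "
from station import *
print(finish_job())"
```

```text
the job is handed in; nothing more can be done
None
```

The job is handed in, with no verdict returned: the roller is released, upright and fully home in the socket, and the gripper holds the tensioner tab past its click at about 0.43 rad, in the middle of the yellow band; I never touched the bust, tin or hammer.

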